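# Clamp a reagent bottle with a cam lever and hold it

### The arm

A 6-joint arm with a two-finger parallel gripper is mounted at the origin on a cart in front of the work surface, level with it; the furniture and walls round the work are solid. World frame = base frame: x ahead of the robot, y to its left, z up, the work surface at z = 0. Lengths are in mm, angles in rad, forces in N, time in s.
With the tool pointing down it reaches from about 325 to 775 mm from the base axis. Payload 5.5 kg.
Tool frame: the origin (TCP) lies midway between the tips of the shut fingers; the grasp point (between the pads) lies 19 mm behind it; z points along the fingers, y is the line along which they close (so a half turn about z gives the same grasp; the last joint's range is limited). The gripper opens to 88 mm and grips with 3 to 60 N. Pads are 20 mm wide; open, the fingers measure 115 mm over their backs; the gripper's body (75 mm by 178 mm) begins 61 mm behind the grasp point.
Start: joints at [-1.257, 0.091, 1.231, -0, 1.82, -0.057], TCP at [217.417, -559.237, 222.631] pointing down, gripper open.
Joint ranges: [-2.87, 2.87], [-0.86, 2.18], [0.17, 2.46], [-1.51, 4.65], [0.06, 2.69], [-2.65, 2.65]. Speed limits (rad/s): [2.57, 2.57, 3.01, 3.14, 3.14, 3.14].

### API

Orientations are given as a unit quaternion [x, y, z, w].
In Python, from bench import * gives the robot as it stands.
- The arm moves only by the shell command python3 -m jog 'ROWS' [OPENING] [FORCE]. ROWS is text: rows parted by semicolons, each of 4 numbers parted by spaces: the shift along the tool's x, y, z each as a share of 0.04 m, from -1 to 1, then the turn about the tool's z as a share of 30 degrees, from -1 to 1. In form: dx dy dz roll; .... A call has 1 to 12 rows; each row shifts and turns the commanded pose from where the row before left it, along the tool's axes as they then stand; what a row does not reach is not made up. A row lasts 1/10 s, in which the tool goes at most 50 mm and 8.59 degrees, less where a joint would pass 70% of its speed; a pose out of reach is approached as far as the arm can. A call with a number of a shift or a turn outside -1 to 1 is refused whole. A call with a gripper value outside its range is refused whole. OPENING is the closure, from -1 (fully open) to 1 (shut), so that 0 is half open, set as the call begins (- or left out, the last holds). The fingers move at their own pace and stop on an object; FORCE is the grip in N (left out, the last holds). Time passes only in rows, so rows that do not move let the fingers close. It gives the time, the measured TCP pose, the force, the opening and the grip force at its end, in the units of the state.
- observe(): the state, without advancing time (a new reading comes with each control period).
- get_image(name): name is "scene" or "top" or "wrist"; returns a dict with "color" (480x640x3 uint8, red, green, blue), "z_map" (480x640 float32, mm along the optical axis (not along the pixel's ray), 0 where there is no reading), "fx", "fy", "cx", "cy" (pixels), "world_from_camera" (4x4, takes a point from camera to world coordinates); the wrist camera has in their place "hand_eye" (4x4, takes a point from camera to tool coordinates, whose origin is the TCP and whose axes are the flange's). Camera axes: x right, y down, z forward; pixel columns grow to the right and rows downward; lengths in mm; the calibration is good to about 2 mm. A picture is of the moment at which its call begins: read the wrist's pose just before it.
- sign_off(): hands the job in; it is judged then, once.
The state is a dict: "time_s": time; "qpos": joint angles; "qd": joint speeds; "joint_efforts": joint torques, N m; "eef_pos": TCP position; "eef_rot": TCP orientation; "force": force on the tool from outside, world axes, zero at the start; "ft_torque": the same for the moment, N m; "finger_gap": opening from 0.0 (shut) to 1.0 (fully open); "grasp_force": force on a finger pad.
Only numpy, scipy, OpenCV 4.12 (cv2) and the standard library are available. Lean on these libraries where they do the work, as an engineer would, in place of code of your own. Each camera call takes 0.05 s, during which the arm holds its last target. There are 200 camera calls.

### The job

Pick up the amber glass bottle lightly, with less than 20 N of grip, and set it down gently and upright in the V-shaped nest of the bottle clamp while the clamp is open, then let go of it. Swing the cam lever round to its highest lift point, so that the pad clamps the bottle, and finish while still holding the lever there: it springs back when let go, and I am about to unscrew the cap. Do not tip the bottle, and leave the other bottles (wash bottle too), the small beaker and the tip box where they stand.

Things in the scene. Friction and masses are not known exactly. Their poses are not given: they have to be found in the camera images.
- amber_bottle: amber reagent bottle with a black screw cap, 58 mm in diameter, 125 mm tall (straight body up to about 80 mm, then shoulder; cap 40 mm in diameter from 104 mm up), 0.18 to 0.31 kg, loose on the bench. Origin: centre of its underside, z up. Grip it round the straight body, e.g. 65 mm above its underside; 6 to 15 N on each pad holds it
- fixture: fixed bottle clamp on a grey base plate, 112 mm (x) by 216 mm (y), its top 14 mm over the bench. Origin: at bench level under the nest axis. It clamps along its own y: white V jaw with black rubber faces at y = 0 to +57 mm, open to -y, 100 mm wide, 52 mm high; sprung pad facing it; lever pivot at y = -102 mm. All but the lever's handle lies below 67 mm
- nest (a point): floor of the nest (round black mat, 16 mm over the bench), on the axis that the 58 mm bottle has when it touches both faces of the V; axes as the fixture's. With the clamp open the bottle can stand from there to 12 mm towards -y; 3 to 6 mm towards -y is a good place to set it down, the pad then pushes it home
- cam_pivot (a point): point on the lever's upright pivot axis, 85 mm over the bench, axes as the fixture's. A 52 mm steel eccentric disc under the lever drives the pad. A return spring always pulls the lever back to 0: about 1 N at the handle at rest, 4 N at the highest lift; the pad adds up to 2 N on the way, nothing at the top
- lever_handle: upright black barrel-shaped handle on the end of the steel lever, 17 to 20 mm in diameter, 50 to 103 mm over the bench; it spins freely on its own pin. Origin: centre of its lower end, 90 mm from the lever's pivot axis
- lever_grip (a point): point on the axis of the handle, 85 mm over the bench: where to grip or push it
- cam_lever (a joint): angle of the lever (rad), anticlockwise from above. 0: rest, clamp open, lever along the fixture's -x. Pad travel is 16 mm x sin(angle): highest lift at 1.57, where the lever points along the fixture's -y, straight away from the bottle, midway between two red marks on the base; past that the pad backs off again, stop at 2.0. No latch; reads to about 0.01 rad
- clamp_pad: aluminium pad with a black rubber face, 44 mm wide, 23 to 49 mm over the bench. Its face stands 42 mm from the nest axis when open and meets the seated bottle at 29 mm; its springs then press the bottle with 12 to 15 N at the highest lift. Origin: at bench level under the back of the pad, 10 mm behind its face
- white_bottle: bystander: white reagent bottle with a white cap, 52 mm in diameter, 112 mm tall, origin under its centre
- blue_cap_bottle: bystander: white reagent bottle with a dark blue cap, 52 mm in diameter, 112 mm tall, origin under its centre
- small_beaker: bystander: 250 ml glass beaker, 70 mm wide, 98 mm tall, origin under its centre
- wash_bottle: bystander: white wash bottle with a bent jet, 62 mm in diameter, 187 mm tall, origin on its underside
- tip_box: bystander: pipette tip box, 68 x 118 x 64 mm, origin under its centre

How it is judged (in metres and radians):
On the way, in this order (a step that is already met when the one before it is completed fails the run):
1. the amber bottle stands upright in the nest, let go, with the clamp open (horizontal distance between amber_bottle and nest below 0.016 m and z of amber_bottle in the frame of nest between -0.003 and 0.003 m and angle between amber_bottle's own z axis and vertical below 0.05 rad and contact force between the fingers and amber_bottle below 0.05 N and value of joint cam_lever below 0.3 rad), for 0.2 s.
2. the lever is held at its highest lift and the pad clamps the bottle (value of joint cam_lever between 1.42 and 1.72 rad and contact force between clamp_pad and amber_bottle above 8 N), for 0.3 s.
At the end, for the whole second after the job is handed in: The robot still holds the lever's handle (over 1 N), within 0.15 rad of the highest lift at 1.57 rad; the pad presses the amber bottle with over 8 N; the bottle stands upright (3 degrees) on the nest floor, within 4 mm of the nest axis, and the robot does not touch it (all of step 2 and contact force between any of the fingers, the arm and lever_handle above 1 N and horizontal distance between amber_bottle and nest below 0.004 m and angle between amber_bottle's own z axis and vertical below 0.05 rad and z of amber_bottle in the frame of nest between -0.003 and 0.003 m and contact force between each of the arm, the fingers and amber_bottle below 0.05 N); the arm keeps its last pose, push and grip.
It fails at once if the amber bottle is squeezed with more than 20 N on each finger (contact force between the fingers and amber_bottle above 40 N).
It fails at once if the amber bottle is dropped (from more than about 8 mm) or knocked along, instead of set down (contact force between the fingers and amber_bottle below 0.05 N and linear speed of amber_bottle above 0.4 m/s).
It fails at once if the amber bottle is tipped by more than 20 degrees (angle between amber_bottle's own z axis and vertical above 0.35 rad).
It fails at once if a bystander is pushed more than 25 mm from its place (distance of any of white_bottle, blue_cap_bottle, small_beaker, wash_bottle, tip_box from where it was at the start of the episode above 0.025 m).
It also fails if it takes over 54 s, if anything falls off the work surface, if the arm or the gripper's body presses on something with over 40 N, if the wrist force passes 120 N, or if a joint passes its speed limit or range.

## Working session

There is one attempt and no reset: what is moved stays moved. The work goes in short steps, Python scripts to look and compute and a shell command to move; the robot and the scene stay as the last step left them, time stands still between calls to the robot, and variables do not carry over. Pictures are saved under pics/ and viewed, at most 10 in all, crops included, and the job is handed in when it is done.

```bash
ls; mkdir -p pics; python3 - <<'E'
from bench import *
import cv2, numpy as np
s=observe(); print(s)
for n in ("scene","top"):
    d=get_image(n); cv2.imwrite(f"pics/{n}0.png",d["color"][:,:,::-1]); np.savez(f"{n}0.npz",**d)
    print(n,d["fx"],d["fy"],d["cx"],d["cy"]); print(np.round(d["world_from_camera"],3))
E
```

```text
pics
{'time_s': 0.0, 'qpos': array([-1.25672860e+00,  9.18534267e-02,  1.23188691e+00, -8.12349598e-06,
        1.81980859e+00, -5.67244715e-02]), 'qd': array([-0.00031193, -0.00064385,  0.00182618, -0.00073553, -0.0025237 ,
       -0.00082237]), 'joint_efforts': array([ 6.29961578e-04, -4.46454692e+01, -4.06446505e+01,  6.98741083e-02,
        2.93699896e-02, -1.14370939e-04]), 'eef_pos': array([ 217.30051703, -558.94216848,  221.50956683]), 'eef_rot': array([ 9.82863026e-01,  1.84334792e-01, -1.29416206e-04, -9.69544444e-04]), 'force': array([ 0.73726482,  0.0046594 , -0.3542547 ]), 'ft_torque': array([-0.03091246, -0.01203105, -0.01124718]), 'grasp_force': 0.0, 'finger_gap': 1.0046402158898668}
scene 611.2647662133479 611.2647662133479 331.05133243198134 231.6641620967932
[[ 2.290000e-01 -7.180000e-01  6.580000e-01 -7.647550e+02]
 [-9.730000e-01 -1.570000e-01  1.680000e-01 -3.525350e+02]
 [-1.800000e-02 -6.790000e-01 -7.340000e-01  1.518795e+03]
 [ 0.000000e+00  0.000000e+00  0.000000e+00  1.000000e+00]]
top 477.5603456626981 477.5603456626981 314.0544808175096 237.76227135342427
[[ 1.000000e-02 -9.940000e-01  1.090000e-01  3.607660e+02]
 [-1.000000e+00 -1.000000e-02  9.000000e-03 -4.948800e+01]
 [-8.000000e-03 -1.090000e-01 -9.940000e-01  1.351259e+03]
 [ 0.000000e+00  0.000000e+00  0.000000e+00  1.000000e+00]]
```

View pics/scene0.png

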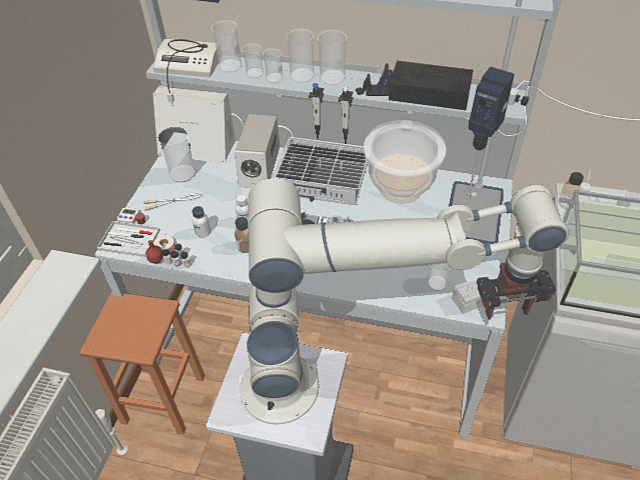

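View pics/top0.png

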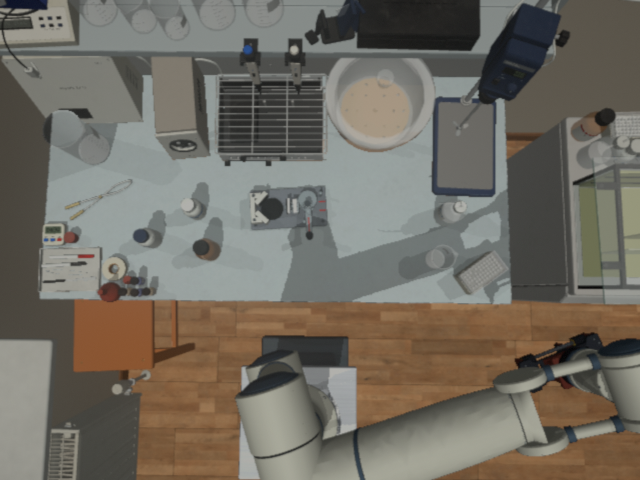

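The scene view shows the arm hiding part of the bench. In the top view the amber bottle's cap is at (205,249), the white bottle at (190,207), the blue cap at (147,238) and the fixture around (288,208). The V is on the left at (268,206) and the lever handle at (309,235), so the fixture's +y is roughly world +y. The wash bottle is at (453,210), the beaker at (438,258) and the tip box at (482,271).

```bash
cat > h.py <<'E'
import numpy as np, cv2
from scipy.spatial.transform import Rotation as R
def cloud(d,T=None):
    z=np.asarray(d["z_map"],float); v,u=np.mgrid[:480,:640]
    p=np.stack([(u-d["cx"])/d["fx"]*z,(v-d["cy"])/d["fy"]*z,z],-1)
    T=d["world_from_camera"] if T is None else T
    q=p@T[:3,:3].T+T[:3,3]; q[z==0]=np.nan; return q
def tool(s):
    T=np.eye(4); T[:3,:3]=R.from_quat(s["eef_rot"]).as_matrix(); T[:3,3]=s["eef_pos"]; return T
E
python3 - <<'E'
from h import *
d=np.load("top0.npz"); q=cloud(d)
print("bench z",np.nanmedian(q[270:290,220:270,2]))
for n,(u,v) in dict(amber=(205,249),white=(190,207),blue=(147,238),wash=(453,210),beaker=(438,258)).items():
    p=q[v-18:v+19,u-18:u+19].reshape(-1,3); p=p[p[:,2]>20]
    zt=np.nanpercentile(p[:,2],98); t=p[p[:,2]>zt-8]
    print(n,"top",zt.round(1),"n",len(t),"mid",((t.max(0)+t.min(0))/2).round(1),"ext",(t.max(0)-t.min(0)).round(1))
b=q[175:245,240:340]; z=b[...,2]
m=((z>8)&(z<20)).astype(np.uint8)
pl=b[(m>0)]; r=cv2.minAreaRect(pl[:,:2].astype(np.float32)); print("plate",r,np.median(pl[:,2]))
for lo,hi in((40,60),(60,75),(75,130)):
    w=b[(z>lo)&(z<hi)]; print(lo,hi,len(w),w.min(0).round(1),w.max(0).round(1))
c=d["color"][170:250,235:345,::-1]; cv2.imwrite("pics/fix.png",cv2.resize(c,None,fx=7,fy=7,interpolation=cv2.INTER_CUBIC))
E
```

```text
bench z -0.37924118593400635
amber top 127.7 n 175 mid [469.7 256.7 124.9] ext [39.3 38.  10.4]
white top 115.1 n 146 mid [582.9 297.2 111.8] ext [33.1 35.   8.9]
blue top 114.8 n 142 mid [499.6 419.7 112.3] ext [32.2 35.6 10.1]
wash top 183.6 n 38 mid [ 577.9 -379.1  183.2] ext [ 6.  57.7 14.2]
beaker top 99.7 n 115 mid [ 452.1 -379.6   98.3] ext [60.9 65.  13. ]
plate ((593.734619140625, 22.28466796875), (262.790771484375, 164.0392608642578), 80.18074035644531) 13.98189773690433
40 60 800 [499.2 -57.8  40. ] [638.2 142.1  59.5]
60 75 40 [499.9 -31.7  61. ] [606.  -11.4  74.3]
75 130 43 [499.4 -34.7  76.2] [515.9 -16.1 110.7]
```

View pics/fix.png

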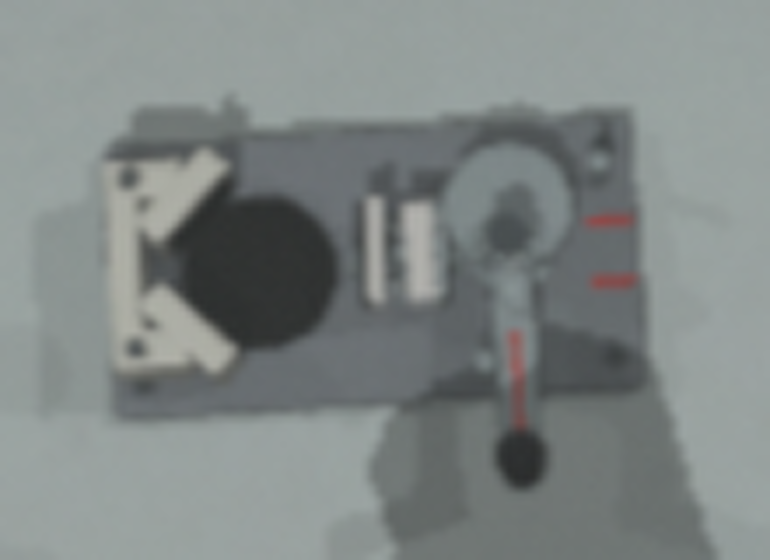

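The crop shows the open clamp. The mat disc is at crop (262,272), the V is to its left, and the pad is at x≈375. The lever points down the image with its handle at (520,460), and the red marks are at (610,220) and (613,282). I'll turn the tool so that it closes along world x, raise it and go to a wrist view.

```bash
python3 -m jog '0 0 -0.3 -0.286;0 0 -0.3 -0.286;0 0 -0.3 -0.286;0 0 -0.3 -0.286;0 0 -0.3 -0.286;0 0 -0.3 -0.286;0 0 -0.3 -0.286;0 0 -0.3 -0.286;0.7 0.7 0 0;0.8 0.8 0 0;0.8 0.8 0 0;0.8 0.8 0 0' -1 10
python3 -c "
from bench import *
d=get_image('wrist');print(d['hand_eye'].round(3),d['fx'],observe()['eef_rot'])"
```

```text
time_s: 1.3
eef_pos: [342.5, -434.2, 318.1]
eef_rot: [0.708, 0.706, 0.0, -0.0]
force: [0.2, -1.2, -0.4]
finger_gap: 1.001
grasp_force: 0.0
[[  -0.      -0.952   -0.306   84.454]
 [   1.      -0.       0.       0.364]
 [  -0.      -0.306    0.952 -161.297]
 [   0.       0.       0.       1.   ]] 341.53471185787095 [7.05780056e-01 7.08428180e-01 2.00602512e-03 5.18233276e-05]
```

```bash
python3 -m jog '1 0.35 0 0;1 0.35 0 0;1 0.35 0 0;1 0.35 0 0;1 0.35 0 0;1 0.35 0 0;1 0.35 0 0;1 0.35 0 0;1 0.35 0 0;1 0.35 0 0;1 0.35 0 0;0.5 0.2 0 0' && python3 -m jog '0.5 0.2 0 0;0 0 0 0;0 0 0 0'
cat > look.py <<'E'
import sys; from bench import *; from h import *
n=sys.argv[1]; s=observe(); d=get_image("wrist"); T=tool(s)@d["hand_eye"]
np.savez(n+".npz",T=T,**d); cv2.imwrite(f"pics/{n}.png",d["color"][:,:,::-1]); print(s["eef_pos"].round(1),s["eef_rot"].round(4),s["qd"].round(3),s["time_s"])
E
python3 look.py w1
```

```text
time_s: 2.55
eef_pos: [505.0, 27.0, 317.9]
eef_rot: [0.707, 0.707, -0.0, -0.001]
force: [-0.5, -0.8, 0.7]
finger_gap: 1.001
grasp_force: 0.0
time_s: 2.85
eef_pos: [512.5, 44.0, 318.1]
eef_rot: [0.708, 0.707, -0.001, -0.0]
force: [-0.6, -0.0, -0.8]
finger_gap: 1.002
grasp_force: 0.0
[512.5  44.  318.1] [ 7.075e-01  7.067e-01 -5.000e-04 -2.000e-04] [-0.023 -0.014  0.004 -0.001  0.001  0.001] 2.85
```

View pics/w1.png

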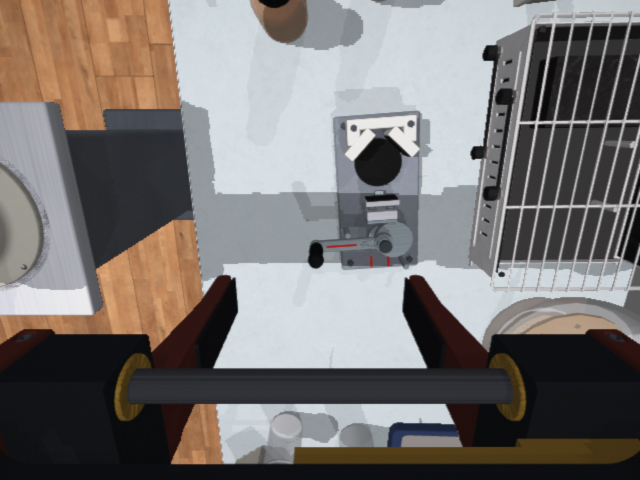

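The wrist view shows the mat disc at (378,161), the V above it, and the handle's top end at (316,247). The lever's pivot hub is at (386,246), the red marks are at (372,262) and (389,262), and the amber bottle is cut off at the top (280,15). I'll take a second, closer view between bottle and fixture and measure from both.

```bash
python3 -m jog '1 -0.2 0.4 0;1 -0.2 0.4 0;1 -0.2 0.4 0;0.9 -0.2 0.4 0;0 0 0 0;0 0 0 0;0 0 0 0'; python3 look.py w2
```

```text
time_s: 3.6
eef_pos: [481.5, 198.8, 255.6]
eef_rot: [0.708, 0.706, 0.0, 0.001]
force: [-1.5, 0.1, -0.2]
finger_gap: 1.0
grasp_force: 0.0
[481.5 198.8 255.6] [7.084e-01 7.058e-01 5.000e-04 5.000e-04] [-0.009 -0.001 -0.008  0.003 -0.     0.004] 3.6
```

View pics/w2.png

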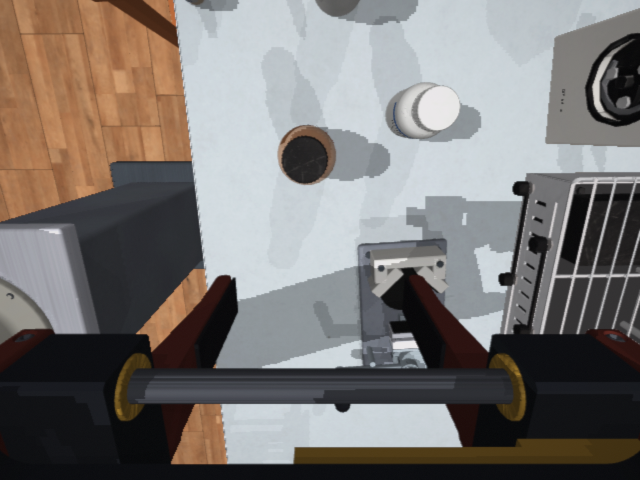

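The second view shows the amber cap centred at (305,158), the white bottle at (428,110), and the V at (408,270), partly hidden by a finger. I'll now measure by stereo from w1, w2 and the top camera, with depth as a check.

```bash
cat > m.py <<'E'
from h import *
t=dict(np.load("top0.npz")); t["T"]=t["world_from_camera"]; w1=np.load("w1.npz"); w2=np.load("w2.npz")
def blob(d,u,v,r,thr=60,red=False):
    c=d["color"].astype(int); m=(c.max(-1)<thr) if not red else (c[...,0]>c[...,1]+70)
    w=np.zeros((480,640),np.uint8); w[v-r:v+r+1,u-r:u+r+1]=m[v-r:v+r+1,u-r:u+r+1]
    n,l,s,cen=cv2.connectedComponentsWithStats(w); k=1+np.argmax(s[1:,4]) ; x,y,a,b,ar=s[k]
    return np.array([x+(a-1)/2,y+(b-1)/2]),cen[k],s[k],l==k
def ray(d,p):
    r=d["T"][:3,:3]@np.array([(p[0]-d["cx"])/d["fx"],(p[1]-d["cy"])/d["fy"],1]); return d["T"][:3,3],r/np.linalg.norm(r)
def tri(*vs):
    A=np.zeros((3,3));b=np.zeros(3)
    for d,p in vs:
        o,r=ray(d,p);P=np.eye(3)-np.outer(r,r);A+=P;b+=P@o
    x=np.linalg.solve(A,b); return x,[round(float(np.linalg.norm((np.eye(3)-np.outer(ray(d,p)[1],ray(d,p)[1]))@(x-ray(d,p)[0]))),1) for d,p in vs]
def atz(d,p,z):
    o,r=ray(d,p); return (o+r*(z-o[2])/r[2]).round(1)
if __name__=="__main__":
    q1,q2,qt=[cloud(d,d["T"]) for d in (w1,w2,t)]
    print("bench z w1,w2",np.nanmedian(q1[60:100,300:330,2]),np.nanmedian(q2[200:230,230:260,2]))
    a2=blob(w2,305,158,28,50); at=blob(t,205,249,9,60); print("cap",a2[2],at[2],tri((w2,a2[1]),(t,at[1])))
    for q,c in((q2,(305,158)),):
        p=q[120:195,270:340].reshape(-1,3);p=p[p[:,2]>116];print("cap depth",((p.max(0)+p.min(0))/2).round(1),p.mean(0).round(1),np.ptp(p,axis=0).round(1))
        p=q[120:195,270:340].reshape(-1,3);p=p[p[:,2]>15];print("body",p.min(0).round(1),p.max(0).round(1))
    m1=blob(w1,378,165,24,50); mt=blob(t,272,209,12,70); print("mat",m1[:3],mt[:3]); print(" at z16",atz(w1,m1[0],16),atz(t,mt[0],16),tri((w1,m1[0]),(t,mt[0])))
    h1=blob(w1,316,252,16,50); ht=blob(t,309,235,7,60); print("handle",h1[:3],ht[:3])
    p=q1[235:275,300:330].reshape(-1,3);p=p[p[:,2]>80];print("handle depth",len(p),p.min(0).round(1),p.max(0).round(1))
    p=q1[105:275,330:425].reshape(-1,3); p=p[(p[:,2]>9)&(p[:,2]<19)]
    print("plate",cv2.minAreaRect(p[:,:2].astype(np.float32)),np.median(p[:,2]))
    for u,v in((372,262),(389,262)):
        r1=blob(w1,u,v,7,red=True); print("red1",r1[1].round(1),r1[2],atz(w1,r1[1],14.5))
    for u,v in((322,201),(323,210)):
        r1=blob(t,u,v,4,red=True); print("redt",r1[1].round(1),r1[2],atz(t,r1[1],14.5))
    vj=q1[110:165,335:425].reshape(-1,3); vj=vj[(vj[:,2]>46)&(vj[:,2]<57)]; print("V",cv2.minAreaRect(vj[:,:2].astype(np.float32)),np.median(vj[:,2]))
    vj=qt[175:245,240:275].reshape(-1,3); vj=vj[(vj[:,2]>46)&(vj[:,2]<57)]; print("Vt",cv2.minAreaRect(vj[:,:2].astype(np.float32)),np.median(vj[:,2]))
E
python3 m.py
python3 - <<'E'
import cv2
i=cv2.imread('pics/w1.png')[100:280,290:440]; cv2.imwrite('pics/w1c.png',cv2.resize(i,None,fx=3.3,fy=3.3,interpolation=cv2.INTER_CUBIC))
E
```

```text
bench z w1,w2 -0.7529615788650972 -0.8654034546816547
cap [ 283  136   45   47 1591] [196 243  13  12  73] (array([466.17963501, 256.08509144, 102.61987143]), [2.6, 2.6])
cap depth [468.8 255.9 121.3] [469.  256.6 123.9] [39.4 39.  10. ]
body [440.7 227.9  19. ] [497.4 284.2 126.3]
mat (array([378.5, 163. ]), array([378.88522589, 162.3968254 ]), array([ 355,  141,   48,   45, 1638], dtype=int32)) (array([271., 208.]), array([271.18181818, 207.90909091]), array([260, 197,  23,  23, 385], dtype=int32))
 at z16 [591.   81.2  16. ] [590.6  86.1  16. ] (array([586.71139859,  83.66494342,  40.20928296]), [0.2, 0.2])
handle (array([315. , 254.5]), array([315.62033898, 254.98983051]), array([308, 242,  15,  26, 295], dtype=int32)) (array([309., 235.]), array([309., 235.]), array([307, 232,   5,   7,  31], dtype=int32))
handle depth 236 [497.1 -34.2  81.1] [516.5 -16.1 104. ]
plate ((592.8452758789062, 36.21849060058594), (112.21680450439453, 216.03729248046875), 4.001386642456055) 13.432246857053514
red1 [370.6 261.7] [370 256   3  12  23] [587.  -61.2  14.5]
red1 [387.6 261. ] [387 257   2   9  16] [611.8 -60.1  14.5]Traceback (most recent call last):
  File "m.py", line 32, in <module>
    r1=blob(t,u,v,4,red=True); print("redt",r1[1].round(1),r1[2],atz(t,r1[1],14.5))
  File "m.py", line 6, in blob
    n,l,s,cen=cv2.connectedComponentsWithStats(w); k=1+np.argmax(s[1:,4]) ; x,y,a,b,ar=s[k]
                                                       ~~~~~~~~~^^^^^^^^^
    return _wrapfunc(a, 'argmax', axis=axis, out=out, **kwds)
    return bound(*args, **kwds)
ValueError: attempt to get argmax of an empty sequence
```

The measurements agree. The amber axis is at (469, 256). The fixture yaw is +4°, the nest is at about (590, 83), the pivot at about (597, -19) and the handle at (507, -25). The handle should end at about (603, -109). Next I go over the bottle and down.

```bash
python3 -m jog '0.72 -0.16 0 0;0.72 -0.15 0 0;0 0 0 0;0 0 0.8 0;0 0 0.8 0;0 0 0.8 0;0 0 0 0;0 0 0 0' -1 10
```

```text
time_s: 4.45
eef_pos: [469.1, 256.7, 159.5]
eef_rot: [0.708, 0.706, -0.0, 0.0]
force: [-0.4, 0.1, 0.2]
finger_gap: 0.999
grasp_force: 0.0
```

```bash
python3 -m jog '0 0 0.5 0;0 0 0.5 0;0 0 0.5 0;0 0 0.5 0;0 0 0.4 0;0 0 0.36 0;0 0 0 0;0 0 0 0;0 0 0 0' && python3 -m jog '0 0 0 0;0 0 0 0;0 0 0 0;0 0 0 0;0 0 0 0;0 0 0 0;0 0 0 0;0 0 0 0;0 0 0 0;0 0 0 0' 1 10
```

```text
time_s: 5.35
eef_pos: [469.4, 258.2, 49.6]
eef_rot: [0.708, 0.706, 0.001, 0.0]
force: [-0.1, -0.1, -0.1]
finger_gap: 1.0
grasp_force: 0.0
time_s: 6.35
eef_pos: [468.7, 257.9, 48.4]
eef_rot: [0.708, 0.706, 0.0, 0.0]
force: [0.5, -0.7, 1.0]
finger_gap: 0.644
grasp_force: 10.0
```

```bash
python3 -m jog '0 0 -0.15 0;0 0 -0.3 0;0 0 -0.5 0;0 0 -0.6 0;0 0 -0.6 0;0 0 -0.4 0;0 0 0 0;0 0 0 0'
```

```text
time_s: 7.15
eef_pos: [468.6, 257.9, 149.9]
eef_rot: [0.708, 0.706, -0.0, -0.0]
force: [-0.7, -0.1, -2.7]
finger_gap: 0.655
grasp_force: 10.0
```

```bash
python3 -m jog '-0.3 0.2 0 0;-0.6 0.4 0 0;-0.8 0.55 0 0;-0.8 0.55 0 0;-0.8 0.55 0 0;-0.6 0.4 0 0;-0.4 0.27 0 0;-0.18 0.12 0 0;0 0 0 0;0 0 0 0;0 0 0 0'; python3 look.py w3
```

```text
time_s: 8.25
eef_pos: [589.4, 79.6, 150.4]
eef_rot: [0.707, 0.707, 0.0, -0.0]
force: [0.6, 0.1, -1.9]
finger_gap: 0.649
grasp_force: 10.0
[589.4  79.6 150.4] [ 7.072e-01  7.070e-01  1.000e-04 -2.000e-04] [ 0.002 -0.004 -0.    -0.003 -0.002  0.   ] 8.25
```

View pics/w3.png

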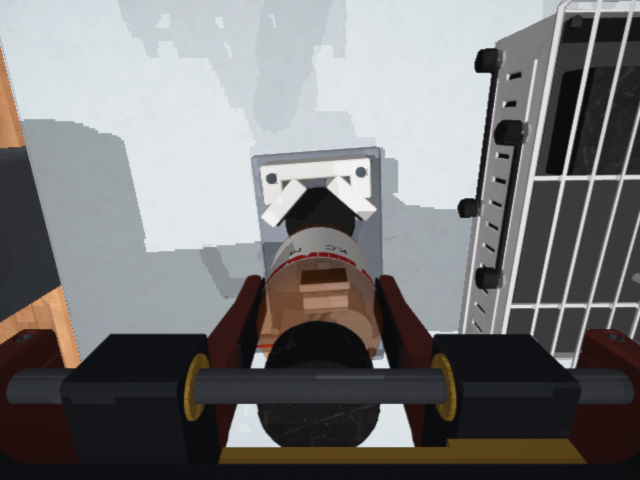

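The view shows the bottle held upright at (320,380), with the V jaw at (262–375, 160–222) directly ahead of it. I'll refine the V's position from this closer depth map.

```bash
python3 - <<'E'
from h import *
d=np.load("w3.npz"); q=cloud(d,d["T"])[140:240,250:390].reshape(-1,3)
v=q[(q[:,2]>46)&(q[:,2]<57)]; r=cv2.minAreaRect(v[:,:2].astype(np.float32)); print(r,np.median(v[:,2]))
p=cv2.boxPoints(r); print(p.round(1))
th=np.radians(4); Rm=np.array([[np.cos(th),-np.sin(th)],[np.sin(th),np.cos(th)]])
l=(v[:,:2]-[590,83])@Rm; print("local extents",np.percentile(l,[.5,99.5],axis=0).round(1))
# edge: back 12mm strip centre, inner arm tips
b=l[l[:,1]>45]; print("back strip x",b[:,0].min(),b[:,0].max()); 
for a,bb in((5,12),(12,20),(20,28),(28,36)):
    s=l[(l[:,1]>a)&(l[:,1]<bb)]; L=s[s[:,0]<0,0];R_=s[s[:,0]>0,0]
    if len(L) and len(R_): print(a,bb,"L",L.min().round(1),L.max().round(1),"R",R_.min().round(1),R_.max().round(1))
E
```

```text
((587.7345581054688, 114.80220794677734), (91.04906463623047, 48.91032409667969), 3.616469144821167) 50.11861709048412
[[540.8 136.3]
 [543.8  87.5]
 [634.7  93.3]
 [631.6 142.1]]
local extents [[-42.9   8.8]
 [ 42.   56. ]]
back strip x -42.59909880941865 41.66305847144481
5 12 L -41.3 -29.6 R 28.0 40.5
12 20 L -45.7 -21.6 R 20.3 45.4
20 28 L -42.0 -13.0 R 12.9 41.7
28 36 L -42.5 -8.4 R 7.7 41.2
```

The V is symmetric about the estimated nest axis to within 0.5 mm. I'll lower the bottle to just above the floor.

```bash
python3 -m jog '-0.025 0 0.2 0;0 0 0.4 0;0 0 0.4 0;0 0 0.3 0;0 0 0.3 0;0 0 0.2 0;0 0 0.15 0;0 0 0.05 0;0 0 0 0;0 0 0 0;0 0 0 0'
```

```text
time_s: 9.4
eef_pos: [590.3, 77.4, 71.1]
eef_rot: [0.708, 0.706, 0.0, 0.0]
force: [0.4, -0.5, -1.6]
finger_gap: 0.65
grasp_force: 10.0
```

```bash
python3 -m jog '0 0 0.05 0;0 0 0.04 0;0 0 0.02 0;0 0 0 0;0 0 0 0;0 0 0 0'; python3 -m jog '0 0 0.02 0;0 0 0 0;0 0 0 0'
```

```text
time_s: 10.0
eef_pos: [589.9, 77.4, 65.9]
eef_rot: [0.708, 0.706, 0.0, 0.0]
force: [0.2, 0.7, -1.8]
finger_gap: 0.649
grasp_force: 10.0
time_s: 10.3
eef_pos: [589.9, 77.4, 65.0]
eef_rot: [0.708, 0.706, -0.0, -0.0]
force: [-0.6, -0.5, -2.8]
finger_gap: 0.655
grasp_force: 10.0
```

```bash
python3 -m jog '0 0 0.02 0;0 0 0 0;0 0 0 0'; python3 -m jog '0 0 0.02 0;0 0 0 0;0 0 0 0'
```

```text
time_s: 10.6
eef_pos: [590.0, 77.4, 64.4]
eef_rot: [0.708, 0.706, 0.0, 0.0]
force: [0.1, -0.3, -1.5]
finger_gap: 0.649
grasp_force: 10.0
time_s: 10.9
eef_pos: [590.0, 77.4, 64.3]
eef_rot: [0.708, 0.706, 0.0, 0.0]
force: [-2.4, -0.7, 5.2]
finger_gap: 0.651
grasp_force: 10.0
```

The bottle has touched the floor (force up by about 7 N). I'll release it.

```bash
python3 -m jog '0 0 0 0;0 0 0 0;0 0 0 0;0 0 0 0;0 0 0 0;0 0 0 0;0 0 0 0' -1 10; python3 -m jog '0 0 -0.2 0;0 0 -0.5 0;0 0 -0.8 0;0 0 -0.8 0;0 0 -0.8 0;0 0 -0.8 0;0 0 0 0;0 0 0 0'; python3 look.py w4
python3 - <<'E'
from h import *
d=np.load("w4.npz"); q=cloud(d,d["T"]).reshape(-1,3); m=(q[:,2]>128)&(q[:,2]<150)&(abs(q[:,0]-590)<40)&(abs(q[:,1]-78)<40)
p=q[m]; print("cap",((p.max(0)+p.min(0))/2).round(1),p.mean(0).round(1),np.ptp(p,axis=0).round(1))
E
```

```text
time_s: 11.6
eef_pos: [589.9, 77.4, 63.4]
eef_rot: [0.708, 0.706, 0.0, -0.0]
force: [-0.3, 0.5, -0.3]
finger_gap: 1.0
grasp_force: 0.0
time_s: 12.4
eef_pos: [590.3, 77.4, 220.7]
eef_rot: [0.708, 0.706, 0.001, 0.001]
force: [0.2, -0.2, -0.5]
finger_gap: 1.0
grasp_force: 0.0
[590.3  77.4 220.7] [0.7078 0.7064 0.0009 0.0008] [ 0.001  0.022  0.052 -0.001 -0.006 -0.   ] 12.4
cap [589.8  75.4 135. ] [589.9  77.3 139.3] [39.6 40.  13.9]
```

View pics/w4.png

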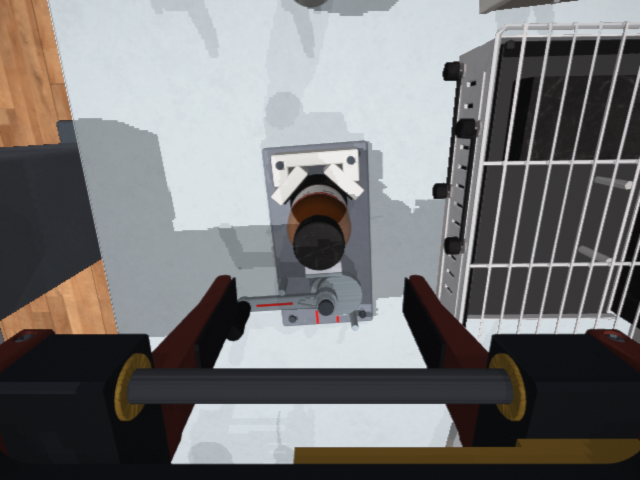

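The bottle stands upright in the nest, let go, with its cap at (319,240), about 6 mm from the axis and in front of the V. The lever is still at rest, with its handle at (240,310). Next I go above the handle with the fingers part open and come down.

```bash
python3 -m jog '-0.51 -0.42 0 0;-0.51 -0.42 0 0;-0.51 -0.42 0 0;-0.51 -0.41 0 0;-0.51 -0.41 0 0;0 0 0 0;0 0 0.8 0;0 0 0.8 0;0 0 0.6 0;0 0 0.2 0;0 0 0 0;0 0 0 0' -0.4 10
```

```text
time_s: 13.65
eef_pos: [507.0, -24.2, 124.3]
eef_rot: [0.708, 0.707, 0.0, 0.0]
force: [0.6, -0.1, 0.8]
finger_gap: 0.695
grasp_force: 0.0
```

```bash
python3 -m jog '-0.02 0 0.3 0;0 0 0.4 0;0 0 0.4 0;0 0 0.2 0;0 0 0 0;0 0 0 0;0 0 0 0'; python3 -m jog '0 0 0 0;0 0 0 0;0 0 0 0;0 0 0 0;0 0 0 0;0 0 0 0;0 0 0 0;0 0 0 0' 1 12
```

```text
time_s: 14.35
eef_pos: [506.9, -25.3, 72.2]
eef_rot: [0.708, 0.706, 0.0, 0.0]
force: [0.2, 0.0, 0.4]
finger_gap: 0.702
grasp_force: 0.0
time_s: 15.15
eef_pos: [506.8, -25.2, 71.5]
eef_rot: [0.708, 0.706, 0.0, 0.0]
force: [2.6, 0.1, -1.3]
finger_gap: 0.211
grasp_force: 12.0
```

The handle is gripped (18.6 mm, side force small). I'll swing along the arc to 40° first and check.

```bash
python3 -m jog '-0.194 0.031 0 0;-0.194 0.031 0 0;-0.186 0.064 0 0;-0.186 0.064 0 0;-0.17 0.095 0 0;-0.17 0.095 0 0;-0.152 0.123 0 0;-0.152 0.123 0 0;0 0 0 0;0 0 0 0' - 15
```

```text
time_s: 16.15
eef_pos: [531.5, -81.5, 71.4]
eef_rot: [0.708, 0.706, -0.0, -0.0]
force: [0.6, 4.9, 0.8]
finger_gap: 0.209
grasp_force: 15.0
```

Forces are small, as expected. I'll finish the arc.

```bash
python3 -m jog '-0.128 0.148 0 0;-0.128 0.148 0 0;-0.1 0.168 0 0;-0.1 0.168 0 0;-0.07 0.183 0 0;-0.07 0.183 0 0;-0.038 0.192 0 0;-0.038 0.192 0 0;-0.004 0.196 0 0;-0.004 0.196 0 0;0 0 0 0;0 0 0 0'; python3 -m jog '0 0 0 0;0 0 0 0;0 0 0 0;0 0 0 0'
python3 - <<'E'
from bench import *; from h import *
s=observe(); print(s["eef_pos"],s["force"])
e=s["eef_pos"][:2]-np.array([596.7,-18.9]); print("r",np.linalg.norm(e),"angle",np.arctan2(e[1],e[0])+np.pi-np.radians(4))
d=get_image("top"); q=cloud(d).reshape(-1,3); m=(q[:,2]>135)&(q[:,2]<150)&(abs(q[:,0]-590)<40)&(abs(q[:,1]-80)<40)
p=q[m]; print("cap",((p.max(0)+p.min(0))/2).round(1),p.mean(0).round(1))
cv2.imwrite("pics/end.png",cv2.resize(d["color"][150:270,170:350,::-1],None,fx=4,fy=4,interpolation=cv2.INTER_CUBIC))
E
python3 look.py w5
```

```text
time_s: 17.35
eef_pos: [602.3, -109.2, 71.3]
eef_rot: [0.708, 0.706, -0.0, -0.0]
force: [-3.8, 3.1, 2.1]
finger_gap: 0.21
grasp_force: 15.0
time_s: 17.75
eef_pos: [602.1, -109.1, 71.4]
eef_rot: [0.708, 0.706, -0.0, 0.0]
force: [-4.0, 0.9, 1.3]
finger_gap: 0.216
grasp_force: 15.0
[ 602.06612692 -109.05471262   71.3777698 ] [-4.03933969  0.85148048  1.3496706 ]
r 90.31427088426202 angle 1.5604343289049696
cap [590.   84.4 140.4] [590.2  83.8 140.2]
[ 602.1 -109.1   71.4] [ 7.079e-01  7.063e-01 -3.000e-04  0.000e+00] [ 0.     0.    -0.003  0.001  0.002  0.   ] 17.8
```

View pics/w5.png

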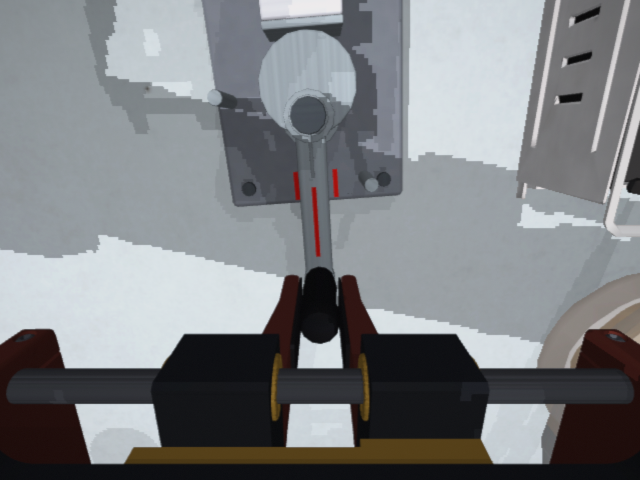

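View pics/end.png

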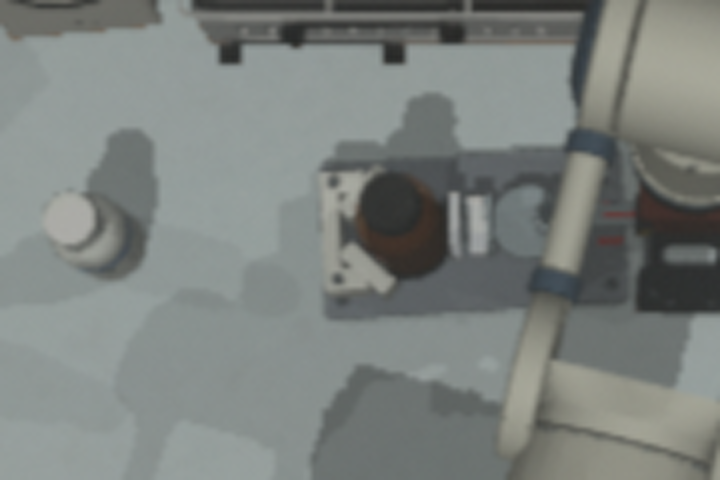

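The wrist view shows the lever at (314,185), midway between the red marks at (297,185) and (335,183), with the handle gripped at (320,310). The top view shows the bottle upright against the V at crop (400,220), with the pad touching it at x≈455. The cap measures (590, 84), on the nest axis. I'll hand it in.

```bash
python3 -c "
from bench import *
print(sign_off())"
```

```text
the job is handed in; nothing more can be done
None
```

The amber bottle stands upright in the nest with the pad against it, and the arm is still holding the lever at about 1.56 rad, so you can unscrew the cap; the job is handed in, but no verdict came back and I could not read the pad force directly.

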